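# Egg case to egg stand at the food counter

### The job

Swing the clear lid of the blue egg case over past vertical so that it stays open by itself, then take out the two brown eggs and set them upright in the red egg stand, one in each of the two pockets marked by blue dots. The eggs are raw: hold them lightly, feel each one touch down in its pocket, as the plate's height is not known, before letting go, and never drop them or press them down. Leave the other things on the counter alone.

Things in the scene. Friction and masses are not known exactly. Their poses are not given: they have to be found in the camera images.
- case: Blue clamshell egg case, fixed, 110 mm (x) by 200 mm (y), walls 45 mm high, 5 mm thick. Origin: centre of its underside; x points to the hinge (far) side, y along the hinge. Inside, a white pocket plate, its top 30 mm above the counter, with pockets at y = +45 and -45 mm holding the brown eggs. A clear lid covers it from 47 to 98 mm above the counter.
- lid (a joint): Hinge of the case's clear lid, rad: 0 shut, grows as the front edge swings up and over to the far side, stop at 1.95. The lid weighs about 0.22 kg, falls shut below about 0.9 rad and falls open to the stop by itself beyond about 1.1 rad.
- lid_hinge (a point): Middle of the lid's hinge line (fixed to the case), at x = +55 mm, z = 46 mm in the case's frame; the axis lies along the case's y.
- lid_bar (a point): Centre of the black handle bar on the lid (moves with it): round, 10 mm thick, 120 mm long along the case's y, on a post at each end. Lid shut, it is 90 mm in front (-x) of the hinge, 90 mm above it and 38 mm above the lid's top. A fingertip on its near (-x) side can push it over towards +x: 3 to 5 N is enough.
- egg_a_mid (a point): First brown egg, upright, 62 mm tall, 46 mm thick at the middle, about 65 g; cracks under more than 10 N from each finger or 7 N from its support. This point is its centre, 31 mm above its lower end. In a pocket (29 mm round hole in a flat 8 mm plate) the centre is 24 mm above the plate's top and the lower end hangs 7 mm below the top.
- egg_b_mid (a point): Second brown egg, upright, 62 mm tall, 46 mm thick at the middle, about 65 g; cracks under more than 10 N from each finger or 7 N from its support. This point is its centre, 31 mm above its lower end. In a pocket (29 mm round hole in a flat 8 mm plate) the centre is 24 mm above the plate's top and the lower end hangs 7 mm below the top.
- stand: Egg stand, fixed. Grey base 155 (x) by 250 mm (y), 12 mm thick; on its central column a red plate 75 (x) by 256 mm (y), 8 mm thick, with four pockets in a row at y = +96, +32, -32, -96 mm. Origin: centre of the base's underside. The red plate's top is somewhere from 68 to 128 mm above the counter (unknown, not measured). The plate gives softly, 2 N per mm.
- mark_a: Marks one pocket to be filled: its origin lies on the base (12 mm above the counter) straight below that pocket's centre; two blue 26 mm dots lie on the grey base 60 mm before and behind it (stand's -x and +x), beside the red plate. The other two pockets have yellow dots and stay empty.
- mark_b: Marks the other pocket to be filled, likewise: origin on the base straight below that pocket's centre, two blue dots 60 mm before and behind it.
- mug: Blue mug, 76 mm wide and 90 mm tall, off to the left side: leave alone. Origin: centre of its underside.
- bowl: Yellow bowl, 130 mm wide and 50 mm tall, off to the left: leave alone. Origin: centre of its underside.
- saucer: White saucer, 100 mm wide and 16 mm high, near the robot: leave alone. Origin: centre of its underside.
- shaker: Glass salt shaker, 44 mm wide and 90 mm tall, at the far side: leave alone. Origin: centre of its underside.
- spoon: Steel spoon lying on the counter at the right: leave alone.
- sauce: Red sauce bottle, 60 mm wide and 120 mm tall, at the right: leave alone. Origin: centre of its underside.
Things that resemble listed ones, but are neither listed nor needed, are in the scene too. Leave any orange or purple look-alike of the case alone.

How it is judged:
By the outcome, as a careful person would: the job done as asked, in the order asked, and still so for the second after the job is handed in, with the robot touching nothing.
It also fails if it takes over 72 s, if anything falls off the work surface, if the arm or the gripper's body presses on something with over 40 N, if the wrist force passes 120 N, or if a joint passes its speed limit or range.

### The arm

A 6-joint arm with a two-finger parallel gripper is mounted at the origin on the work surface. World frame = base frame: x ahead of the robot, y to its left, z up, the work surface at z = 0. Lengths are in m, angles in rad, forces in N, time in s.
With the tool pointing down it reaches from about 0.35 to 0.975 m from the base axis. Payload 7.1 kg.
Tool frame: the origin (TCP) lies on the centre line of the jaws, within the pads' length; the fingertips stand manip.tcp_to_tips ahead of it and the grasp point (between the pads) lies 3 mm ahead of it (manip.tcp_to_tips is the distance from the TCP to the fingertips, in m); z points along the fingers, y is the direction in which the jaws open and shut (so a half turn about z gives the same grasp; the last joint's range is limited). The gripper opens to 88 mm and grips with 3 to 60 N. Pads are 20 mm wide; open, the fingers measure 115 mm over their backs; the gripper's body (75 mm by 178 mm) begins 61 mm behind the grasp point.
Start: joints at [1.108, 0.423, 1.63, -0, 1.089, -0.019], TCP at [0.268, 0.564, 0.245] pointing down, gripper open.
Joint ranges: [-3, 3], [-0.9, 2.11], [0.09, 2.58], [-1.31, 4.45], [0.11, 2.69], [-2.54, 2.54]. Speed limits (rad/s): [2.39, 2.39, 3.01, 3.14, 3.14, 3.14].

### API

Orientations are given as a unit quaternion [w, x, y, z].
In Python, from workcell import manip gives the robot as it stands. The module is installed in compiled form; this text tells all that it offers.
- The arm moves only by the shell command python3 -m creep 'ROWS' [OPENING] [FORCE]. ROWS is JSON, a list of rows, each a list of 6 numbers: the shift along the tool's x, y, z in mm, then the turn, a rotation vector about the tool's x, y, z in degrees. A call has 1 to 12 rows; each row shifts and turns the pose as measured when the row begins, along the tool's axes as they then stand; what a row does not reach is not made up. A row lasts 1/10 s, in which the tool goes at most 50 mm and 8.59 degrees, less where a joint would pass 70% of its speed; a pose out of reach is approached as far as the arm can. A call with a gripper value outside its range is refused whole. OPENING is the finger opening in mm, from 0 to 87.8, set as the call begins (- or left out, the last holds). The fingers move at their own pace and stop on an object; FORCE is the grip in N (left out, the last holds). Time passes only in rows, so rows that do not move let the fingers close. It gives the time, the measured TCP pose, the force and the opening at its end, in the units of the state.
- manip.get_obs(): the state, without advancing time (a new reading comes with each control period).
- manip.get_image(name): name is "scene" or "top"; returns a dict with "image" (400x640x3 uint8, red, green, blue), "fx", "fy", "cx", "cy" (pixels), "R" (3x3) and "t" (3): a world point X has camera coordinates R X + t. Camera axes: x right, y down, z forward; pixel columns grow to the right and rows downward; lengths in m; the calibration is good to about 2 mm. A picture is of the moment at which its call begins. There is no depth.
- manip.close_job(): hands the job in, once; it reports no verdict.
The state is a dict: "time": time; "joint_pos": joint angles; "qd": joint speeds; "effort": joint torques, N m; "tool_pos": TCP position; "ee_rot": TCP orientation; "ft_force": force on the tool from outside, world axes, zero at the start; "ft_torque": the same for the moment, N m; "width": finger opening in m.
Only numpy, scipy, OpenCV 4.12 (cv2) and the standard library are available. Lean on these libraries where they do the work, as an engineer would, in place of code of your own. Each camera call takes 0.05 s, during which the arm holds its last target.

## Working session

There is one attempt and no reset: what is moved stays moved. The work goes in short steps, Python scripts to look and compute and a shell command to move; the robot and the scene stay as the last step left them, time stands still between calls to the robot, and variables do not carry over. Pictures are saved under pics/ and viewed, and the job is handed in when it is done.

```bash
mkdir -p pics; python3 - <<'E'
from workcell import manip
import cv2,numpy as np
o=manip.get_obs();print(o,manip.tcp_to_tips)
for n in("scene","top"):
    d=manip.get_image(n);cv2.imwrite(f"pics/{n}0.png",d["image"][:,:,::-1]);print(n,d["fx"],d["fy"],d["cx"],d["cy"],d["R"],d["t"])
E
```

```text
{'time': 0.0, 'joint_pos': array([ 1.10798602e+00,  4.23829600e-01,  1.63070465e+00,  2.25270426e-06,
        1.08861506e+00, -1.89681390e-02]), 'qd': array([-0.00156749, -0.00061735, -0.00048047, -0.00019214,  0.00020049,
        0.0007217 ]), 'effort': array([-4.02319085e-03, -5.44641852e+01, -2.73655897e+01,  6.40942482e-02,
        2.29483692e-02, -8.74403918e-05]), 'tool_pos': array([0.26810092, 0.56398128, 0.24390294]), 'ee_rot': array([-1.86652227e-04,  2.20104444e-01,  9.75476001e-01, -7.55619594e-04]), 'ft_force': array([-0.29034298, -0.54303138, -0.14228003]), 'ft_torque': array([-0.02685189,  0.06539634,  0.01631747]), 'width': 0.08789675527035525} 0.022
scene 366.0240481128782 366.0240481128782 320.33731571123565 201.16621664038794 [[-0.54185728  0.84037552 -0.01263621]
 [ 0.45114125  0.2781359  -0.84800472]
 [-0.70912782 -0.46519824 -0.52983802]] [ 0.27740764 -0.12756463  1.49330191]
top 420.8260303789083 420.8260303789083 317.24963961140924 202.28839397674503 [[-0.01445408 -0.99988734 -0.00404921]
 [-0.9982617   0.01466175 -0.05708431]
 [ 0.05713724  0.00321707 -0.99836115]] [0.0190854  0.52748679 1.44254917]
```

View pics/scene0.png

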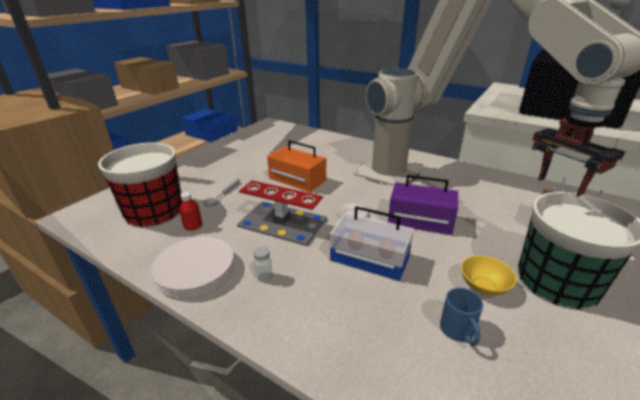

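View pics/top0.png

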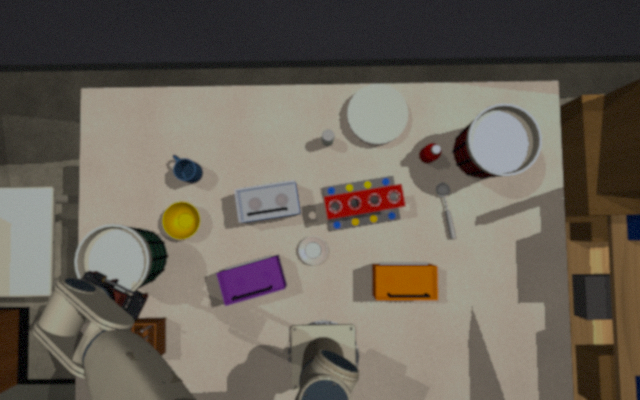

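The scene view shows the blue case with the clear lid at (372,242), eggs inside, and the red stand at (282,205). In the top view the case is at (268,203) and the stand at (363,204), with blue dots at about (331,190), (386,182), (337,225) and (391,217). I'll enlarge it.

```bash
python3 - <<'E'
import cv2
a=cv2.imread("pics/top0.png")[165:245,220:420];cv2.imwrite("pics/topc.png",cv2.resize(a,None,fx=4,fy=4,interpolation=cv2.INTER_CUBIC))
a=cv2.imread("pics/scene0.png")[170:285,230:430];cv2.imwrite("pics/scenec.png",cv2.resize(a,None,fx=4,fy=4,interpolation=cv2.INTER_CUBIC))
E
```

```text
(no output)
```

View pics/topc.png

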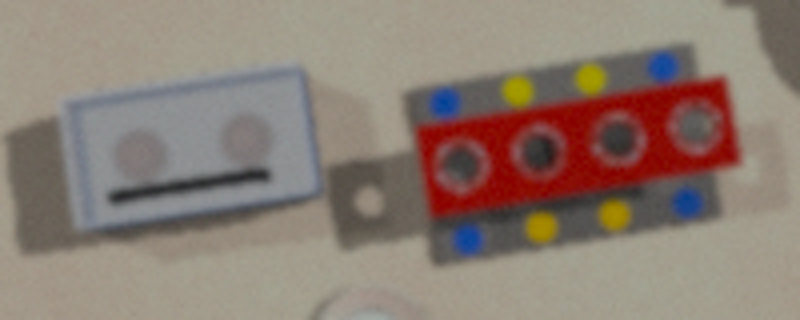

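View pics/scenec.png

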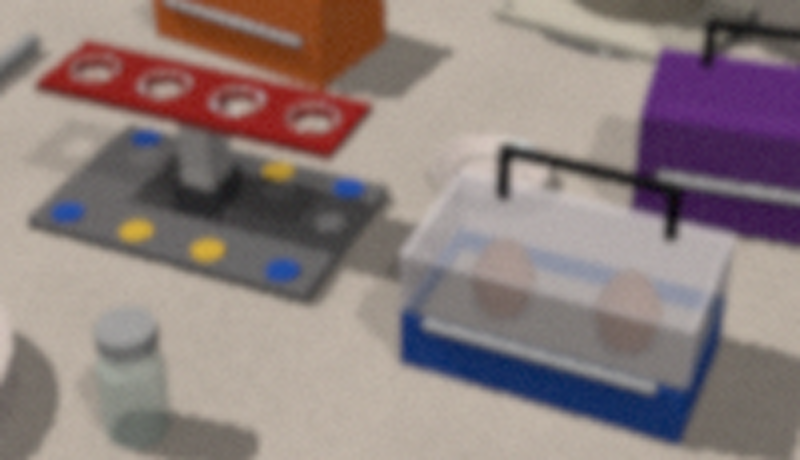

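The blue dots mark the two end pockets at (447,102)/(468,240) and (662,67)/(687,203) in the crop. The bar lies along (112,197)-(268,175) in the crop. Now I'll measure.

```bash
cat > h.py <<'E'
import numpy as np,cv2
from workcell import manip
from scipy.spatial.transform import Rotation as Ro
def cam(n):return manip.get_image(n)
def ray(d,p):
    R=np.array(d["R"]);c=-R.T@np.array(d["t"]);v=R.T@np.array([(p[0]-d["cx"])/d["fx"],(p[1]-d["cy"])/d["fy"],1]);return c,v/np.linalg.norm(v)
def plane(d,p,z):
    c,v=ray(d,p);return c+v*(z-c[2])/v[2]
def tri(d1,p1,d2,p2):
    A=np.zeros((3,3));b=np.zeros(3);r=[ray(d1,p1),ray(d2,p2)]
    for c,v in r:
        P=np.eye(3)-np.outer(v,v);A+=P;b+=P@c
    x=np.linalg.solve(A,b);return x,[np.linalg.norm((np.eye(3)-np.outer(v,v))@(x-c)) for c,v in r]
def proj(d,X):
    q=np.array(d["R"])@X+d["t"];return np.array([d["fx"]*q[0]/q[2]+d["cx"],d["fy"]*q[1]/q[2]+d["cy"]])
def blobs(m,lo=8):
    n,l,s,c=cv2.connectedComponentsWithStats(m.astype(np.uint8));return [(c[i].round(2),s[i,4],s[i,:4]) for i in range(1,n) if s[i,4]>=lo]
def st():
    o=manip.get_obs();R=Ro.from_quat(np.r_[o["ee_rot"][1:],o["ee_rot"][0]]).as_matrix();return o,R
def go(target,yaw=None):
    "world shift in tool mm; yaw: desired world direction angle of tool y"
    o,R=st();print("tool mm",(R.T@(np.array(target)-o["tool_pos"])*1e3).round(1),"yaw y",np.degrees(np.arctan2(R[1,1],R[0,1])).round(2),"z",R[:,2].round(3),"t",o["time"])
E
python3 - <<'E'
from h import *
d={n:cam(n) for n in("top","scene")}
for n,(x0,x1,y0,y1) in (("top",(318,412,170,240)),("scene",(230,330,200,250))):
    im=d[n]["image"].astype(int);m=np.zeros(im.shape[:2],bool);s=np.s_[y0:y1,x0:x1]
    r,g,b=im[...,0],im[...,1],im[...,2]
    bl=(b>r+35)&(b>g+25);m[s]=bl[s]
    for c,a,_ in blobs(m):print(n,"blue",c,a,plane(d[n],c,.012).round(4))
    m[:]=0; m[s]=((g>r-60)&(r>b+50)&(g>b+40))[s]
    for c,a,_ in blobs(m):print(n,"yel",c,a,plane(d[n],c,.012).round(4))
# red plate outline
for n,(x0,x1,y0,y1) in (("top",(318,412,170,240)),("scene",(230,330,170,215))):
    im=d[n]["image"].astype(int);m=np.zeros(im.shape[:2],np.uint8);s=np.s_[y0:y1,x0:x1]
    m[s]=((im[...,0]>im[...,1]+60)&(im[...,0]>im[...,2]+60))[s]
    c=max(cv2.findContours(m,0,2)[0],key=cv2.contourArea);print(n,"red",cv2.minAreaRect(c),cv2.boxPoints(cv2.minAreaRect(c)).round(1).tolist())
    # holes
    hh=cv2.findContours(m,cv2.RETR_CCOMP,2)
    for i,k in enumerate(hh[0]):
        if hh[1][0][i][3]>=0 and cv2.contourArea(k)>8:
            M=cv2.moments(k);print("hole",M["m10"]/M["m00"],M["m01"]/M["m00"],cv2.contourArea(k))
# bar
for n,(x0,x1,y0,y1) in (("top",(238,298,195,225)),("scene",(345,410,200,240))):
    im=d[n]["image"].astype(int);m=np.zeros(im.shape[:2],np.uint8);s=np.s_[y0:y1,x0:x1]
    m[s]=(im.max(2)<85)[s]
    for c,a,bb in blobs(m):print(n,"dark",c,a,bb)
    if n=="top":
        c=max(cv2.findContours(m,0,2)[0],key=cv2.contourArea);rr=cv2.minAreaRect(c);print(rr)
E
```

```text
top blue [385.25 181.  ] 48 [ 0.5986 -0.2262  0.012 ]
top blue [330.62 190.1 ] 50 [ 0.5696 -0.0357  0.012 ]
top blue [391.5  215.36] 50 [ 0.4788 -0.245   0.012 ]
top blue [336.5 224.5] 52 [ 0.4499 -0.0541  0.012 ]
top yel [367.32 184.36] 53 [ 0.5878 -0.1636  0.012 ]
top yel [349.09 187.39] 54 [ 0.5781 -0.1     0.012 ]
top yel [373.29 218.29] 52 [ 0.4696 -0.1818  0.012 ]
top yel [354.81 221.43] 53 [ 0.4596 -0.1176  0.012 ]
scene blue [265.92 204.32] 25 [ 0.4796 -0.2436  0.012 ]
scene blue [316.5  216.88] 34 [ 0.4517 -0.0535  0.012 ]
scene blue [246.41 222.46] 41 [ 0.596  -0.2268  0.012 ]
scene blue [299.98 237.13] 47 [ 0.5678 -0.0367  0.012 ]
scene yel [299.04 212.21] 28 [ 0.4594 -0.1179  0.012 ]
scene yel [263.42 227.26] 38 [ 0.5872 -0.1634  0.012 ]
scene yel [281.35 232.12] 40 [ 0.5776 -0.0999  0.012 ]
top red ((363.95947265625, 201.2567596435547), (23.18025779724121, 78.74711608886719), 80.53767395019531) [[323.20001220703125, 196.3000030517578], [400.8999938964844, 183.39999389648438], [404.70001220703125, 206.1999969482422], [327.0, 219.1999969482422]]
hole 334.82428940568474 205
[... 199 characters left out ...]
8052215576172), (81.25702667236328, 39.2782096862793), 6.842772960662842) [[238.89999389648438, 199.5], [243.5, 160.5], [324.20001220703125, 170.10000610351562], [319.5, 209.10000610351562]]
hole 307.820987654321 199.36008230452674 81.0
hole 288.67234848484844 195.04545454545453 88.0
hole 270.57341269841265 191.06150793650792 84.0
hole 253.33333333333334 187.04106280193236 69.0
hole 316.03333333333336 181.6 15.0
top dark [266.94 210.81] 100 [248 207  39   9]
top dark [278.5  217.75] 16 [273 217  12   3]
top dark [257.78 220.94] 36 [247 219  25   5]
((266.880859375, 210.7611846923828), (2.6751046180725098, 38.62978744506836), 80.83765411376953)
scene dark [392.93 212.64] 458 [355 200  55  29]
```

```bash
python3 - <<'E'
from h import *
d={n:cam(n) for n in("top","scene")}
for a,b in (((334.8,205.95),(307.8,199.4)),((393.5,196.3),(253.3,187.0)),((354.3,202.16),(288.7,195.0)),((374.3,199.6),(270.6,191.1))):
    print("hole",tri(d["top"],a,d["scene"],b))
c=plane(d["top"],(266.88,210.76),.136);print("bar",c)
for s in (-1,1):
    a=np.radians(80.84-90);print(plane(d["top"],(266.88+s*18*np.cos(a),210.76+s*18*np.sin(a)),.136))
# lid's rim outline in top: use gradient? print rows of image brightness along short axis
im=d["top"]["image"]
# case outline: bluish pixels vs counter (r-b)
i=im.astype(int);m=np.zeros(i.shape[:2],np.uint8);s=np.s_[170:235,225:308];m[s]=((i[...,2]>i[...,0]+4)&(i.max(2)>95))[s]
m=cv2.morphologyEx(m,cv2.MORPH_CLOSE,np.ones((5,5)))
k=max(cv2.findContours(m,0,2)[0],key=cv2.contourArea);r=cv2.minAreaRect(k);print(r)
for p in cv2.boxPoints(r):print(p,plane(d["top"],p,.098).round(4))
print(plane(d["top"],r[0],.098))
# eggs: top darker/brownish, apparent
for p,q in (((255,204),(383,248.5)),((281.7,199.2),(356,239.5))):
    print("egg rough",plane(d["top"],p,.06),tri(d["top"],p,d["scene"],q))
E
```

```text
hole (array([ 0.50926369, -0.04511195,  0.11194422]), [np.float64(0.00039902595755083534), np.float64(0.00039902595755090495)])
hole (array([ 0.53772918, -0.23550947,  0.11149501]), [np.float64(0.00037913941837124804), np.float64(0.000379139418371277)])
hole (array([ 0.52043851, -0.10811521,  0.11316073]), [np.float64(0.0005426891726956491), np.float64(0.000542689172695604)])
hole (array([ 0.52790823, -0.1731797 ,  0.11066378]), [np.float64(0.0005454122282574104), np.float64(0.0005454122282575109)])
bar [0.4962084  0.17125178 0.136     ]
[0.48793519 0.22773291 0.136     ]
[0.50448521 0.11474604 0.136     ]
((267.3107604980469, 201.3889617919922), (33.839412689208984, 61.8125), 81.11934661865234)
[234.163  189.4433] [0.5691 0.2826 0.098 ]
[295.2345  179.90088] [0.5975 0.0822 0.098 ]
[300.45853 213.33463] [0.4877 0.0664 0.098 ]
[239.38702 222.87704] [0.4595 0.2659 0.098 ]
[0.52830613 0.17429567 0.098     ]
egg rough [0.52245292 0.22036095 0.06      ] (array([0.52517719, 0.21759615, 0.04892261]), [np.float64(0.004888317504534793), np.float64(0.00488831750453484)])
egg rough [0.53728482 0.13052032 0.06      ] (array([0.53681938, 0.13298434, 0.05244075]), [np.float64(0.002039689363797403), np.float64(0.0020396893637974747)])
```

The plate top triangulates to about 112 mm. The case centre is at about (0.531, 0.176) with a yaw of about 8.4°, and the eggs match that. First I raise the arm, turn it and close the fingers.

```bash
python3 -m creep '[[0,0,-30,0,0,0],[0,0,-30,0,0,-8.5],[0,0,-10,0,0,-8.5],[0,0,0,0,0,-8.5],[0,0,0,0,0,-8.5],[0,0,0,0,0,0]]' 0 10; python3 - <<'E'
from h import *
go([.4616,.1662,.26])
E
```

```text
time: 0.9
tool_pos: [0.268, 0.5639, 0.3165]
ee_rot: [-0.001, -0.081, 0.997, -0.001]
ft_force: [0.1, -0.3, -0.2]
width: 0.0438
tool mm [-126.9 -423.6   57.2] yaw y 99.3 z [-0.001 -0.002 -1.   ] t 0.9
```

```bash
python3 -m creep '[[-13,-45,0,0,0,0.9],[-13,-45,0,0,0,0],[-13,-45,0,0,0,0],[-13,-45,0,0,0,0],[-13,-45,0,0,0,0],[-13,-45,5,0,0,0],[-13,-45,10,0,0,0],[-13,-45,15,0,0,0],[-13,-35,15,0,0,0],[-10,-20,10,0,0,0],[0,0,0,0,0,0],[0,0,0,0,0,0]]'; python3 - <<'E'
from h import *
go([.4616,.1662,.146])
E
```

```text
time: 2.1
tool_pos: [0.4528, 0.1561, 0.2595]
ee_rot: [0.0, -0.048, 0.999, 0.0]
ft_force: [0.3, -0.8, 0.2]
width: 0.0002
tool mm [ -9.7   9.2 113.5] yaw y 95.53 z [ 0.001  0.    -1.   ] t 2.1
```

```bash
python3 -m creep '[[0,9,20,0,0,-2.9],[0,0,30,0,0,0],[0,0,30,0,0,0],[0,0,20,0,0,0],[0,0,10,0,0,0],[0,0,0,0,0,0],[0,0,0,0,0,0]]'; python3 - <<'E'
from h import *
go([.4814,.1691,.146])
for n in("top","scene"):cv2.imwrite(f"pics/{n}1.png",cv2.resize(cam(n)["image"][150:260,220:440][:,:,::-1],None,fx=3,fy=3))
E
```

```text
time: 2.8
tool_pos: [0.4528, 0.1738, 0.1508]
ee_rot: [0.005, -0.073, 0.997, 0.002]
ft_force: [-0.2, 0.1, 1.2]
width: 0.0003
tool mm [-27.6  -8.8   5.1] yaw y 98.35 z [ 0.009  0.004 -1.   ] t 2.8
```

View pics/scene1.png

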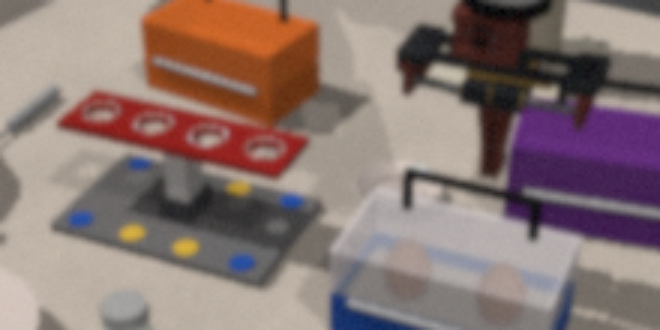

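The finger is behind the bar, around (495,165) in the crop. I push up to contact, then follow the arc.

```bash
python3 -m creep '[[-14,-5,3,0,0,0],[-12,-3,1,0,0,0],[-8,0,0,0,0,0],[-11,0,-8,0,0,0],[-11,0,-9,0,0,0],[-11,0,-6,0,0,0],[-12,0,-6,0,0,0],[-13,0,-4,0,0,0],[-13,0,-3,0,0,0]]'; python3 - <<'E'
from h import *
go([.4814,.1691,.146])
for n in("top","scene"):cv2.imwrite(f"pics/{n}2.png",cv2.resize(cam(n)["image"][150:260,220:440][:,:,::-1],None,fx=3,fy=3))
E
```

```text
time: 3.8
tool_pos: [0.5665, 0.1783, 0.1879]
ee_rot: [0.004, -0.071, 0.997, 0.002]
ft_force: [-0.6, 0.2, 0.1]
width: 0.0003
tool mm [85.9  2.7 41.2] yaw y 98.09 z [ 0.007  0.005 -1.   ] t 3.8
```

View pics/scene2.png

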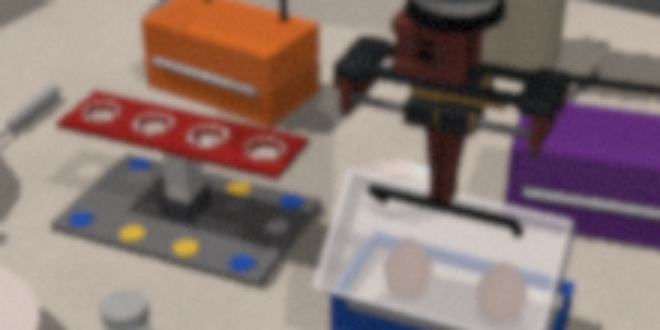

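```bash
python3 -m creep '[[-13,0,1,0,0,0],[-13,0,2,0,0,0],[-13,0,3,0,0,0],[-13,0,4,0,0,0],[-13,0,5,0,0,0],[-12,0,5,0,0,0],[0,0,0,0,0,0],[0,0,0,0,0,0]]'; python3 - <<'E'
from h import *
go([.4814,.1691,.146])
for n in("top","scene"):cv2.imwrite(f"pics/{n}3.png",cv2.resize(cam(n)["image"][150:260,220:440][:,:,::-1],None,fx=3,fy=3))
E
```

```text
time: 4.7
tool_pos: [0.6498, 0.1893, 0.166]
ee_rot: [0.005, -0.07, 0.998, 0.002]
ft_force: [1.1, 0.5, 1.5]
width: 0.0002
tool mm [169.8   3.4  18.4] yaw y 98.01 z [ 0.009  0.005 -1.   ] t 4.7
```

View pics/scene3.png

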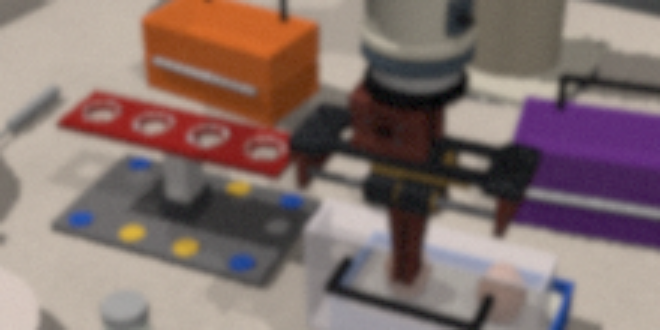

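The lid has fallen open, with the bar now low at around (410,300). I retreat upward and open the fingers to 70 mm.

```bash
python3 -m creep '[[0,0,-20,0,0,0],[0,0,-30,0,0,0],[0,0,-30,0,0,0],[20,0,-10,0,0,0],[40,0,0,0,0,0],[40,0,0,0,0,0],[40,0,0,0,0,0],[20,0,0,0,0,0],[0,0,0,0,0,0]]' 66 5; python3 - <<'E'
from h import *
d={n:cam(n) for n in("top","scene")}
for n in d:cv2.imwrite(f"pics/{n}4.png",cv2.resize(d[n]["image"][150:280,220:440][:,:,::-1],None,fx=3,fy=3))
E
```

```text
time: 5.7
tool_pos: [0.4776, 0.1642, 0.2589]
ee_rot: [0.002, -0.07, 0.998, 0.002]
ft_force: [-0.2, 0.5, -0.4]
width: 0.0653
```

View pics/scene4.png

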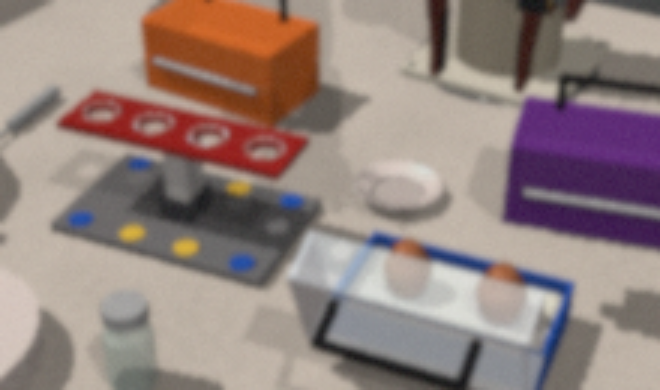

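View pics/top4.png

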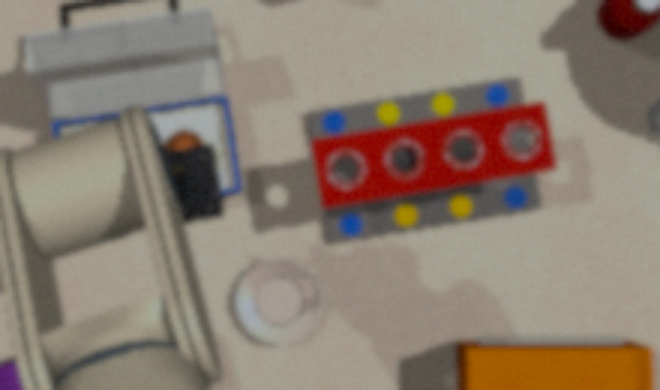

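The lid stays open, and both eggs are visible in the scene crop at (408,265) and (502,290). The arm blocks the top view, so I move aside and measure the eggs.

```bash
python3 -m creep '[[0,-45,0,0,0,0],[0,-45,0,0,0,0],[0,-45,0,0,0,0],[0,-45,0,0,0,0],[0,-20,0,0,0,0],[0,0,0,0,0,0]]'; python3 - <<'E'
from h import *
d={n:cam(n) for n in("top","scene")}
for n,(x0,x1,y0,y1) in (("top",(235,300,180,225)),("scene",(335,405,220,265))):
    cv2.imwrite(f"pics/{n}5.png",cv2.resize(d[n]["image"][y0-10:y1+10,x0-10:x1+10][:,:,::-1],None,fx=7,fy=7,interpolation=cv2.INTER_CUBIC))
    i=d[n]["image"].astype(int);m=np.zeros(i.shape[:2],np.uint8);s=np.s_[y0:y1,x0:x1];m[s]=((i[...,0]-i[...,2])>35)[s]
    for c,a,bb in blobs(m,15):
        print(n,c,a,bb,plane(d[n],c,.06).round(4))
for e in ([.5242,.2209,.054],[.5374,.1319,.054]):print([proj(d[n],np.array(e)).round(1) for n in d],[proj(d[n],np.array(e)+[0,0,.031]).round(1) for n in d])
E
```

```text
time: 6.4
tool_pos: [0.5196, -0.0395, 0.2598]
ee_rot: [0.007, -0.072, 0.997, 0.002]
ft_force: [-0.5, 0.6, -0.3]
width: 0.0661
top [281.4 199.5] 114 [276 194  12  12] [0.5363 0.1315 0.06  ]
top [254.7  203.57] 115 [249 198  13  12] [0.5239 0.2214 0.06  ]
scene [355.86 232.62] 58 [351 229  11   8] [0.5168 0.1238 0.06  ]
scene [387.42 240.76] 67 [382 237  12   8] [0.5039 0.2147 0.06  ]
[array([255.1, 203.6]), array([386.3, 247.2])] [array([253.7, 203.1]), array([387.2, 238.1])]
[array([281.4, 199.3]), array([354.8, 239. ])] [array([280.6, 198.7]), array([355.3, 230.1])]
```

View pics/top5.png

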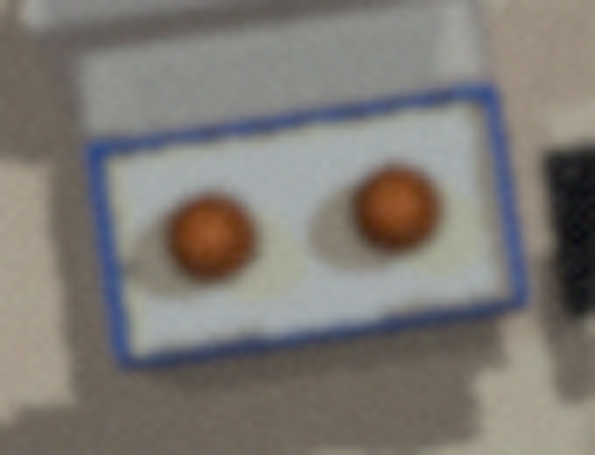

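View pics/scene5.png

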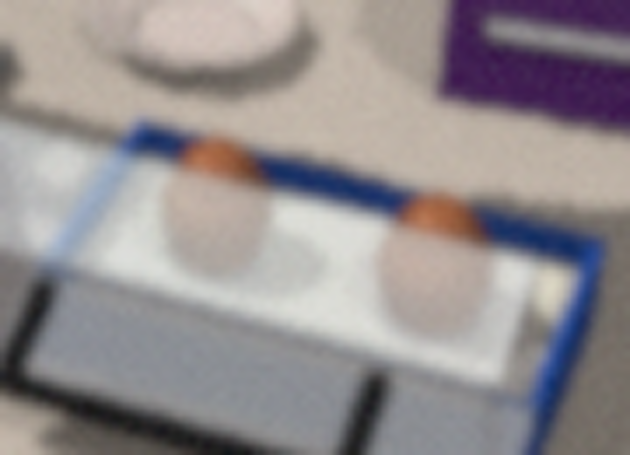

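Eggs at A (0.524, 0.221) and B (0.537, 0.1316), which agrees with the case frame. I go above B.

```bash
python3 -m creep '[[0,45,0,0,0,0],[0,45,0,0,0,0],[0,45,0,0,0,0],[0,25,20,0,0,0],[0,10,30,0,0,0],[0,0,0,0,0,0],[0,0,0,0,0,0]]' 60 5; python3 - <<'E'
from h import *
go([.5366,.1316,.058])
E
```

```text
time: 7.2
tool_pos: [0.4956, 0.1453, 0.2106]
ee_rot: [0.009, -0.076, 0.997, 0.003]
ft_force: [0.4, 0.5, -0.5]
width: 0.0602
tool mm [-35.7 -20.6 153.1] yaw y 98.77 z [ 0.017  0.008 -1.   ] t 7.2
```

```bash
cat >> h.py <<'E'
def go(target,yaw=98.4):
    o,R=st();a=np.radians(yaw);y=np.array([np.cos(a),np.sin(a),0]);z=np.array([0,0,-1.]);D=np.c_[np.cross(y,z),y,z]
    rv=Ro.from_matrix(R.T@D).as_rotvec(degrees=True)
    print("tool mm (desired axes)",(D.T@(np.array(target)-o["tool_pos"])*1e3).round(1),"turn",rv.round(2),"t",o["time"].__round__(2),"w",o["width"].__round__(4),"F",o["ft_force"].round(2),"pos",o["tool_pos"].round(4))
E
python3 -m creep '[[-20,-10,0,0,0,0],[-15,-10,0,0,0,0],[0,0,0,0,0,0]]'; python3 - <<'E'
from h import *
go([.5366,.1316,.058])
E
```

```text
time: 7.5
tool_pos: [0.5356, 0.1304, 0.2142]
ee_rot: [0.01, -0.077, 0.997, 0.004]
ft_force: [-0.0, -0.1, -0.2]
width: 0.0602
tool mm (desired axes) [ -1.2   1.1 156.2] turn [0.32 1.16 0.42] t 7.5 w 0.0602 F [-0.01 -0.15 -0.23] pos [0.5356 0.1304 0.2142]
```

```bash
python3 -m creep '[[-1,1,0,0.3,1.2,0.4],[0,0,30,0,0,0],[0,0,30,0,0,0],[0,0,20,0,0,0],[0,0,10,0,0,0],[0,0,0,0,0,0]]'; python3 - <<'E'
from h import *
go([.5366,.1316,.058])
E
```

```text
time: 8.1
tool_pos: [0.5376, 0.1304, 0.1253]
ee_rot: [-0.0, -0.07, 0.998, -0.0]
ft_force: [0.4, 0.1, -0.6]
width: 0.0603
tool mm (desired axes) [ 0.8  1.4 67.3] turn [-0.01 -0.04 -0.39] t 8.1 w 0.0603 F [ 0.44  0.14 -0.62] pos [0.5376 0.1304 0.1253]
```

```bash
python3 -m creep '[[1,1,20,0,0,-0.4],[0,0,20,0,0,0],[0,0,15,0,0,0],[0,0,8,0,0,0],[0,0,3,0,0,0],[0,0,0,0,0,0]]'; python3 - <<'E'
from h import *
go([.5366,.1316,.058])
E
```

```text
time: 8.7
tool_pos: [0.54, 0.1321, 0.0621]
ee_rot: [0.003, -0.073, 0.997, 0.0]
ft_force: [0.3, -0.8, -0.1]
width: 0.0601
tool mm (desired axes) [3.5 0.  4.1] turn [ 0.01  0.33 -0.05] t 8.7 w 0.0601 F [ 0.3  -0.81 -0.12] pos [0.54   0.1321 0.0621]
```

```bash
python3 -m creep '[[3,0,3,0,0.3,0],[0,0,0,0,0,0]]' && python3 -m creep '[[0,0,0,0,0,0],[0,0,0,0,0,0],[0,0,0,0,0,0],[0,0,0,0,0,0],[0,0,0,0,0,0]]' 40 5; python3 - <<'E'
from h import *
go([.5366,.1316,.058])
E
```

```text
time: 8.9
tool_pos: [0.5376, 0.1318, 0.06]
ee_rot: [0.001, -0.073, 0.997, 0.0]
ft_force: [0.1, 0.2, -0.6]
width: 0.0598
time: 9.4
tool_pos: [0.5382, 0.1327, 0.0615]
ee_rot: [0.002, -0.073, 0.997, 0.001]
ft_force: [0.0, 0.7, -1.5]
width: 0.0461
tool mm (desired axes) [ 1.7 -0.8  3.5] turn [ 0.07  0.22 -0.06] t 9.4 w 0.0461 F [ 0.02  0.73 -1.45] pos [0.5382 0.1327 0.0615]
```

```bash
python3 -m creep '[[0,0,-3,0,0,0],[0,0,-5,0,0,0],[0,0,-10,0,0,0],[0,0,-15,0,0,0],[0,0,-25,0,0,0],[0,0,-30,0,0,0],[0,0,-30,0,0,0],[0,0,-20,0,0,0],[0,0,0,0,0,0],[0,0,0,0,0,0]]'; python3 - <<'E'
from h import *
go([.5383,-.2354,.195])
d={n:cam(n) for n in("top","scene")}
for n in d:cv2.imwrite(f"pics/{n}6.png",cv2.resize(d[n]["image"][130:280,220:440][:,:,::-1],None,fx=3,fy=3))
E
```

```text
time: 10.4
tool_pos: [0.5374, 0.131, 0.209]
ee_rot: [0.003, -0.073, 0.997, 0.0]
ft_force: [-1.0, -0.2, -1.5]
width: 0.0457
tool mm (desired axes) [  52.6 -362.6   14. ] turn [-0.01  0.29 -0.08] t 10.4 w 0.0457 F [-1.   -0.2  -1.49] pos [0.5374 0.131  0.209 ]
```

View pics/scene6.png

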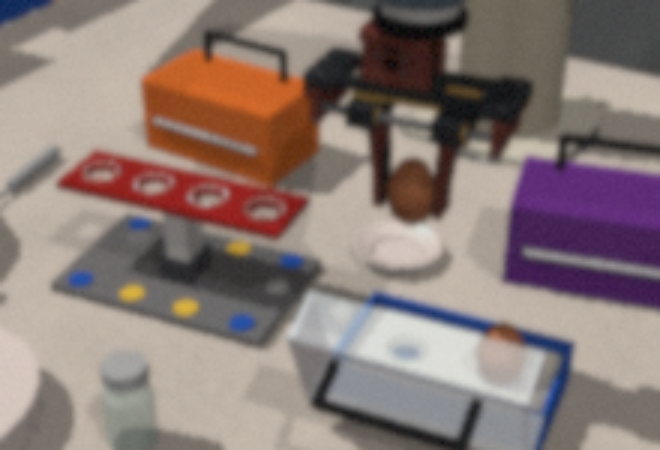

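The egg is held at (410,190), and its pocket is empty. I move to the far end pocket.

```bash
python3 -m creep '[[2,-12,0,0,0,0],[3,-22,0,0,0,0],[4,-32,0,0,0,0],[5,-35,0,0,0,0],[5,-35,0,0,0,0],[5,-35,0,0,0,0],[5,-35,0,0,0,0],[5,-35,0,0,0,0],[5,-30,0,0,0,0],[5,-22,0,0,0,0],[3,-12,0,0,0,0],[0,0,0,0,0,0]]'; python3 - <<'E'
from h import *
go([.5383,-.2354,.195])
E
```

```text
time: 11.7
tool_pos: [0.5249, -0.1956, 0.1932]
ee_rot: [-0.011, -0.073, 0.997, 0.002]
ft_force: [1.2, 0.1, -0.2]
width: 0.0456
tool mm (desired axes) [ -7.5 -41.3  -1.8] turn [ 0.31 -1.23  0.02] t 11.7 w 0.0456 F [ 1.19  0.15 -0.2 ] pos [ 0.5249 -0.1956  0.1932]
```

```bash
python3 -m creep '[[-2,-16,0,0.3,-1.2,0],[-3,-16,0,0,0,0],[-2,-8,0,0,0,0],[0,0,0,0,0,0],[0,0,0,0,0,0]]'; python3 - <<'E'
from h import *
go([.5383,-.2354,.175])
E
```

```text
time: 12.2
tool_pos: [0.5373, -0.2329, 0.191]
ee_rot: [-0.002, -0.074, 0.997, 0.002]
ft_force: [-0.7, -0.0, -0.8]
width: 0.0457
tool mm (desired axes) [-0.6 -2.6 16. ] turn [ 0.22 -0.26  0.09] t 12.2 w 0.0457 F [-0.66 -0.01 -0.76] pos [ 0.5373 -0.2329  0.191 ]
```

```bash
python3 -m creep '[[-2,-2.5,6,0,-0.3,0],[0,0,8,0,0,0],[0,0,8,0,0,0],[0,0,5,0,0,0],[0,0,0,0,0,0],[0,0,0,0,0,0]]'; python3 - <<'E'
from h import *
go([.5383,-.2354,.144])
d={n:cam(n) for n in("top","scene")}
cv2.imwrite("pics/scene7.png",cv2.resize(d["scene"]["image"][140:230,220:340][:,:,::-1],None,fx=6,fy=6,interpolation=cv2.INTER_CUBIC))
F=[manip.get_obs()["ft_force"] for _ in range(3)];print(F)
i=d["scene"]["image"].astype(int)
o,R=st();E=o["tool_pos"]+R[:,2]*.0075+R[:,0]*.0017
print("egg pred",E.round(4),proj(d["scene"],E)-[220,140])
E
```

```text
time: 12.8
tool_pos: [0.5392, -0.2328, 0.1606]
ee_rot: [-0.001, -0.075, 0.997, 0.003]
ft_force: [-0.8, -1.7, -0.6]
width: 0.0453
tool mm (desired axes) [ 1.3 -2.5 16.6] turn [ 0.31 -0.05  0.21] t 12.8 w 0.0453 F [-0.81 -1.7  -0.57] pos [ 0.5392 -0.2328  0.1606]
[array([ 0.52183882, -0.31975765, -0.90024392]), array([ 0.52183882, -0.31975765, -0.90024392]), array([ 0.52183882, -0.31975765, -0.90024392])]
egg pred [ 0.5376 -0.2331  0.1534] [32.30873673 35.48327401]
```

View pics/scene7.png

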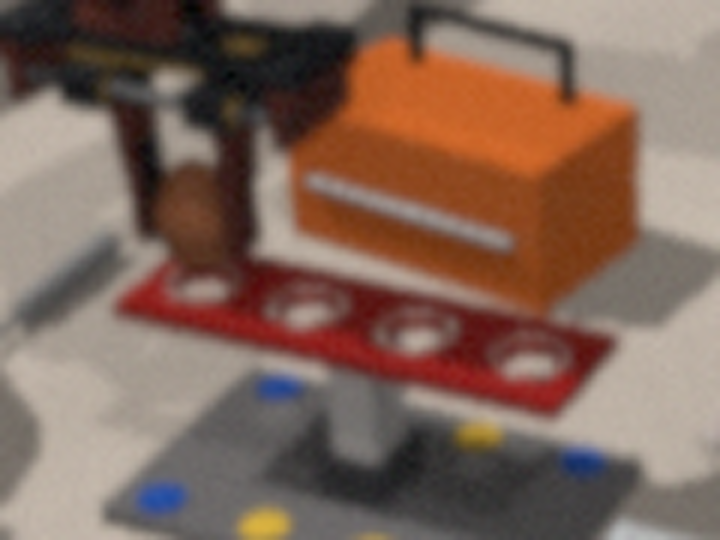

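The egg is at (195,215) in the crop, upright, and matches the prediction over the end hole at (205,285). I correct y and approach.

```bash
python3 -m creep '[[-1,-2.5,3,0.2,0,0.2],[0,0,3,0,0,0],[0,0,0,0,0,0]]'; python3 -m creep '[[0,0,0,0,0,0]]'; python3 - <<'E'
from h import *
go([.5383,-.2354,.144])
E
```

```text
time: 13.2
tool_pos: [0.5413, -0.2357, 0.1552]
ee_rot: [0.0, -0.073, 0.997, 0.0]
ft_force: [0.7, -0.3, 0.3]
width: 0.0457
time: 13.3
tool_pos: [0.5413, -0.2358, 0.1552]
ee_rot: [0.0, -0.073, 0.997, 0.0]
ft_force: [-0.6, -0.5, -0.6]
width: 0.0457
tool mm (desired axes) [ 2.9  0.8 11.2] turn [ 0.03  0.05 -0.03] t 13.3 w 0.0457 F [-0.63 -0.54 -0.55] pos [ 0.5413 -0.2358  0.1552]
```

```bash
for k in 1; do python3 -m creep '[[1.2,0.7,2,0,0,0],[0,0,0,0,0,0]]'; python3 -m creep '[[0,0,2,0,0,0],[0,0,0,0,0,0]]'; python3 -m creep '[[0,0,0,0,0,0]]';done; python3 - <<'E'
from h import *
go([.5383,-.2354,.144])
E
```

```text
time: 13.5
tool_pos: [0.5399, -0.2352, 0.1531]
ee_rot: [0.0, -0.073, 0.997, 0.0]
ft_force: [0.2, 1.1, -1.3]
width: 0.0455
time: 13.7
tool_pos: [0.5398, -0.2352, 0.151]
ee_rot: [0.0, -0.073, 0.997, 0.0]
ft_force: [-0.6, -0.0, 0.3]
width: 0.0456
time: 13.8
tool_pos: [0.5399, -0.2352, 0.151]
ee_rot: [0.0, -0.073, 0.997, 0.0]
ft_force: [0.5, 0.0, -0.4]
width: 0.0455
tool mm (desired axes) [1.6 0.  7. ] turn [ 0.02  0.06 -0.03] t 13.8 w 0.0455 F [ 0.52  0.03 -0.43] pos [ 0.5399 -0.2352  0.151 ]
```

```bash
python3 -m creep '[[0,0,2,0,0,0],[0,0,0,0,0,0]]'|egrep 'pos|force'; python3 -m creep '[[0,0,0,0,0,0]]'|egrep 'force';python3 -m creep '[[0,0,1.5,0,0,0],[0,0,0,0,0,0]]'|egrep 'pos|force'; python3 -m creep '[[0,0,0,0,0,0]]'|egrep 'force';  python3 -m creep '[[0,0,0,0,0,0]]'|egrep 'force'
```

```text
tool_pos: [0.5399, -0.2352, 0.1489]
ft_force: [-1.4, 0.5, -1.5]
ft_force: [-0.6, -0.0, -1.4]
tool_pos: [0.54, -0.2352, 0.1473]
ft_force: [0.4, -0.1, -1.2]
ft_force: [0.4, 0.6, 0.3]
ft_force: [-1.4, -0.3, -0.8]
```

```bash
python3 -m creep '[[0,0,1,0,0,0],[0,0,0,0,0,0]]'|egrep 'pos|force'; python3 -m creep '[[0,0,0,0,0,0]]'|egrep 'force';  python3 -m creep '[[0,0,0,0,0,0]]'|egrep 'force'
```

```text
tool_pos: [0.54, -0.2352, 0.1462]
ft_force: [-0.2, 0.7, -0.9]
ft_force: [-0.2, 0.3, -0.9]
ft_force: [0.4, 0.3, -0.2]
```

```bash
python3 -m creep '[[0,0,1,0,0,0],[0,0,0,0,0,0]]'|egrep 'pos|force'; python3 -m creep '[[0,0,0,0,0,0]]'|egrep 'force';  python3 -m creep '[[0,0,0,0,0,0]]'|egrep 'force'
```

```text
tool_pos: [0.54, -0.2352, 0.1452]
ft_force: [0.6, 0.4, -0.1]
ft_force: [-0.1, -0.6, -0.5]
ft_force: [-0.1, -0.4, -0.8]
```

```bash
python3 -m creep '[[0,0,1,0,0,0],[0,0,0,0,0,0]]'|egrep 'pos|force'; python3 -m creep '[[0,0,0,0,0,0]]'|egrep 'force';  python3 -m creep '[[0,0,0,0,0,0]]'|egrep 'force'
```

```text
tool_pos: [0.54, -0.2352, 0.1443]
ft_force: [0.2, -0.0, 0.5]
ft_force: [-0.3, 0.2, 1.3]
ft_force: [1.3, 0.5, 0.1]
```

The force is rising. I take one more small step to confirm contact.

```bash
python3 -m creep '[[0,0,0.7,0,0,0],[0,0,0,0,0,0]]'|egrep 'pos|force'; python3 -m creep '[[0,0,0,0,0,0]]'|egrep 'force';  python3 -m creep '[[0,0,0,0,0,0]]'|egrep 'force'; python3 - <<'E'
from h import *
d=cam("scene")
cv2.imwrite("pics/scene8.png",cv2.resize(d["image"][140:230,220:340][:,:,::-1],None,fx=6,fy=6,interpolation=cv2.INTER_CUBIC))
go([.5383,-.2354,.144])
E
```

```text
tool_pos: [0.54, -0.2352, 0.1438]
ft_force: [-0.9, 1.0, 1.8]
ft_force: [-1.3, 1.1, 0.8]
ft_force: [-2.0, 1.3, 1.6]
tool mm (desired axes) [ 1.8  0.1 -0.1] turn [ 0.01  0.08 -0.02] t 16.15 w 0.0454 F [-1.85  0.75  1.83] pos [ 0.5401 -0.2352  0.1439]
```

View pics/scene8.png

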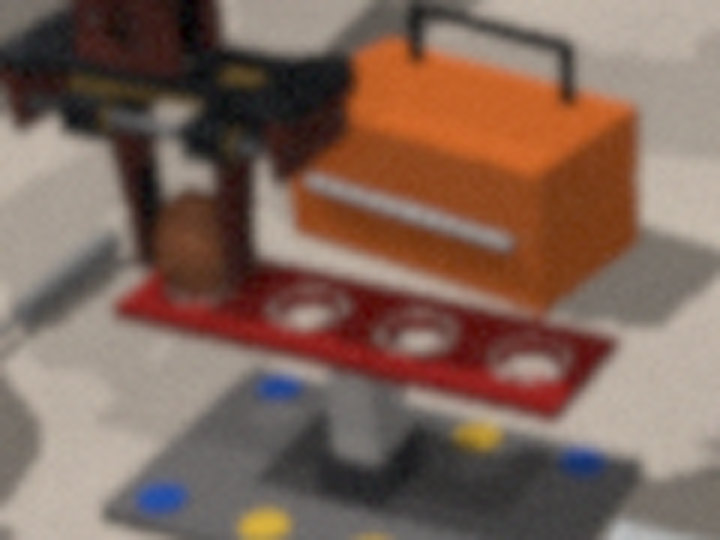

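Contact is at about 2 N and the height matches a seated egg, but a sideways force of (-1.6, +1.1) hints at about 1 mm of offset. I ease that way.

```bash
python3 -m creep '[[0.8,0.5,0,0,0,0],[0,0,0,0,0,0]]'|egrep 'pos|force'; python3 -m creep '[[0,0,0,0,0,0]]'|egrep 'force';  python3 -m creep '[[0,0,0,0,0,0]]'|egrep 'force'; python3 -m creep '[[0,0,0,0,0,0]]'|egrep 'force'
```

```text
tool_pos: [0.5395, -0.235, 0.144]
ft_force: [1.2, -0.3, 0.3]
ft_force: [-0.3, 0.9, 1.3]
ft_force: [-0.0, -0.2, 0.9]
ft_force: [0.2, -0.4, 0.6]
```

The lateral force is gone and the egg is seated with about 1.5 N of contact. I release it.

```bash
python3 -m creep '[[0,0,0,0,0,0],[0,0,0,0,0,0],[0,0,0,0,0,0]]' 54|egrep 'pos|force|width'; python3 -m creep '[[0,0,0,0,0,0],[0,0,0,0,0,0]]' 62|egrep 'pos|force|width'; python3 -m creep '[[0,0,-5,0,0,0],[0,0,-12,0,0,0],[0,0,-20,0,0,0],[0,0,-30,0,0,0],[0,0,-30,0,0,0],[0,0,0,0,0,0]]'; python3 - <<'E'
from h import *
go([.524,.2214,.215])
d=cam("scene")
cv2.imwrite("pics/scene9.png",cv2.resize(d["image"][130:260,220:420][:,:,::-1],None,fx=4,fy=4,interpolation=cv2.INTER_CUBIC))
E
```

```text
tool_pos: [0.5394, -0.2349, 0.1437]
ft_force: [0.1, 0.1, 0.1]
width: 0.0538
tool_pos: [0.5393, -0.2349, 0.1436]
ft_force: [-0.2, 0.6, -0.3]
width: 0.0613
time: 17.75
tool_pos: [0.5392, -0.235, 0.2472]
ee_rot: [0.001, -0.073, 0.997, 0.0]
ft_force: [0.4, -0.3, 0.4]
width: 0.0625
tool mm (desired axes) [-51.7 453.7  32.2] turn [-0.    0.09 -0.02] t 17.75 w 0.0625 F [ 0.44 -0.34  0.39] pos [ 0.5392 -0.235   0.2472]
```

View pics/scene9.png

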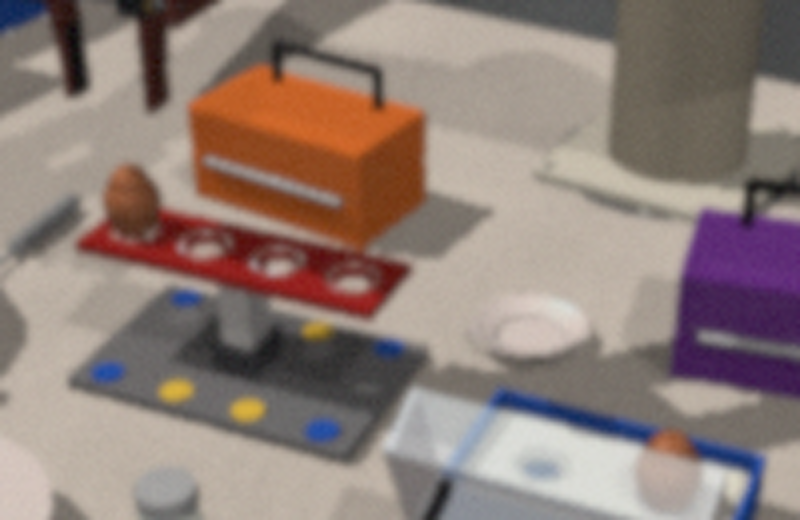

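The first egg stands upright in the end pocket at (132,205). Now egg A.

```bash
python3 -m creep '[[-4,20,0,0,0,0],[-5,40,0,0,0,0],[-5,45,0,0,0,0],[-5,45,0,0,0,0],[-5,45,0,0,0,0],[-5,45,0,0,0,0],[-5,45,0,0,0,0],[-5,45,0,0,0,0],[-4,40,0,0,0,0],[-3,30,0,0,0,0],[-2,20,0,0,0,0],[0,0,0,0,0,0]]' 60; python3 - <<'E'
from h import *
go([.524,.2214,.215])
E
```

```text
time: 19.0
tool_pos: [0.5176, 0.2027, 0.2363]
ee_rot: [-0.007, -0.071, 0.997, 0.0]
ft_force: [0.5, -0.9, 0.5]
width: 0.0597
tool mm (desired axes) [-9.1 17.6 21.3] turn [ 0.08 -0.82 -0.24] t 19.0 w 0.0597 F [ 0.47 -0.91  0.48] pos [0.5176 0.2027 0.2363]
```

```bash
python3 -m creep '[[-4,9,10,0,-0.8,-0.2],[-4,8,10,0,0,0],[0,0,20,0,0,0],[0,0,30,0,0,0],[0,0,25,0,0,0],[0,0,15,0,0,0],[0,0,0,0,0,0],[0,0,0,0,0,0]]'; python3 - <<'E'
from h import *
go([.524,.2214,.0605])
E
```

```text
time: 19.8
tool_pos: [0.5213, 0.216, 0.1176]
ee_rot: [-0.004, -0.072, 0.997, -0.001]
ft_force: [-0.2, 0.5, 0.6]
width: 0.0597
tool mm (desired axes) [-3.5  4.9 57.1] turn [-0.11 -0.49 -0.17] t 19.8 w 0.0597 F [-0.22  0.51  0.63] pos [0.5213 0.216  0.1176]
```

```bash
python3 -m creep '[[-3.5,5,0,-0.1,-0.5,-0.2],[0,0,0,0,0,0]]'|grep pos;python3 -m creep '[[0,0,10,0,0,0],[0,0,10,0,0,0],[0,0,10,0,0,0],[0,0,8,0,0,0],[0,0,5,0,0,0],[0,0,0,0,0,0]]'; python3 - <<'E'
from h import *
go([.524,.2214,.0605])
E
```

```text
tool_pos: [0.5251, 0.2215, 0.1187]
time: 20.6
tool_pos: [0.5259, 0.222, 0.0732]
ee_rot: [0.002, -0.073, 0.997, 0.001]
ft_force: [0.0, -0.1, -0.5]
width: 0.06
tool mm (desired axes) [ 2.  -0.4 12.7] turn [0.04 0.27 0.02] t 20.6 w 0.06 F [ 0.05 -0.11 -0.54] pos [0.5259 0.222  0.0732]
```

```bash
python3 -m creep '[[2,0,6,0,0.3,0],[0,0,5,0,0,0],[0,0,1.5,0,0,0],[0,0,0,0,0,0],[0,0,0,0,0,0]]'; python3 - <<'E'
from h import *
go([.524,.2214,.0605])
E
```

```text
time: 21.1
tool_pos: [0.524, 0.2218, 0.0596]
ee_rot: [-0.0, -0.073, 0.997, 0.0]
ft_force: [-0.4, 0.1, -0.5]
width: 0.0598
tool mm (desired axes) [ 0.  -0.4 -0.9] turn [ 0.04 -0.05  0.02] t 21.1 w 0.0598 F [-0.43  0.08 -0.53] pos [0.524  0.2218 0.0596]
```

```bash
python3 -m creep '[[0,0,-0.5,0,0,0],[0,0,0,0,0,0],[0,0,0,0,0,0],[0,0,0,0,0,0],[0,0,0,0,0,0],[0,0,0,0,0,0]]' 40 5;python3 - <<'E'
from h import *
go([.524,.2214,.0605])
E
python3 -m creep '[[0,0,-3,0,0,0],[0,0,-5,0,0,0],[0,0,-10,0,0,0],[0,0,-15,0,0,0],[0,0,-25,0,0,0],[0,0,-30,0,0,0],[0,0,-30,0,0,0],[0,0,-25,0,0,0],[0,0,0,0,0,0],[0,0,0,0,0,0]]'; python3 - <<'E'
from h import *
go([.5098,-.045,.195])
d={n:cam(n) for n in("top","scene")}
for n in d:cv2.imwrite(f"pics/{n}10.png",cv2.resize(d[n]["image"][130:280,220:440][:,:,::-1],None,fx=3,fy=3))
E
```

```text
time: 21.7
tool_pos: [0.5243, 0.2221, 0.0609]
ee_rot: [0.0, -0.073, 0.997, 0.001]
ft_force: [0.1, -0.3, -0.6]
width: 0.0456
tool mm (desired axes) [ 0.4 -0.6  0.4] turn [0.07 0.02 0.02] t 21.7 w 0.0456 F [ 0.05 -0.25 -0.59] pos [0.5243 0.2221 0.0609]
time: 22.7
tool_pos: [0.5245, 0.2218, 0.2171]
ee_rot: [0.002, -0.073, 0.997, 0.001]
ft_force: [0.1, -0.5, -2.2]
width: 0.0457
tool mm (desired axes) [  53.5 -261.8   22.1] turn [0.11 0.28 0.02] t 22.7 w 0.0457 F [ 0.1  -0.51 -2.15] pos [0.5245 0.2218 0.2171]
```

View pics/scene10.png

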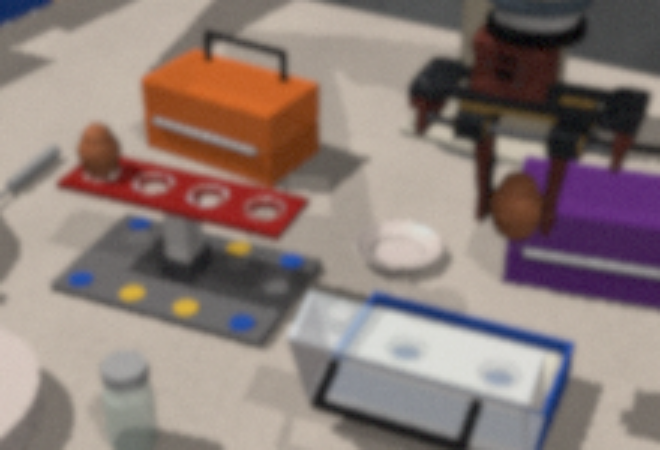

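Egg A is held at (518,205), and both case pockets are empty. I move to the near end pocket.

```bash
python3 -m creep '[[3,-12,0,0,0.3,0],[4,-22,0,0,0,0],[5,-30,0,0,0,0],[6,-30,0,0,0,0],[6,-30,0,0,0,0],[6,-30,0,0,0,0],[6,-30,0,0,0,0],[5,-25,0,0,0,0],[4,-18,0,0,0,0],[2,-10,0,0,0,0],[0,0,0,0,0,0]]'; python3 - <<'E'
from h import *
go([.510,-.045,.165])
E
```

```text
time: 23.9
tool_pos: [0.5017, -0.0353, 0.2024]
ee_rot: [-0.016, -0.074, 0.997, 0.0]
ft_force: [-0.3, 0.5, -0.5]
width: 0.0455
tool mm (desired axes) [ -6.8 -10.8  37.4] turn [ 0.14 -1.79  0.08] t 23.9 w 0.0455 F [-0.3   0.49 -0.48] pos [ 0.5017 -0.0353  0.2024]
```

```bash
python3 -m creep '[[-4,-6,0,0.1,-1.8,0],[-3,-5,4,0,0,0],[0,0,10,0,0,0],[0,0,10,0,0,0],[0,0,5,0,0,0],[0,0,0,0,0,0],[0,0,0,0,0,0]]'; python3 - <<'E'
from h import *
go([.510,-.045,.155])
E
```

```text
time: 24.6
tool_pos: [0.5087, -0.0428, 0.1679]
ee_rot: [-0.003, -0.075, 0.997, 0.001]
ft_force: [-0.6, -0.3, -1.3]
width: 0.0457
tool mm (desired axes) [-0.9 -2.3 12.9] turn [ 0.19 -0.36  0.19] t 24.6 w 0.0457 F [-0.59 -0.26 -1.31] pos [ 0.5087 -0.0428  0.1679]
```

```bash
python3 -m creep '[[-1,-2.3,3,0.2,-0.4,0.2],[0,0,4,0,0,0],[0,0,3,0,0,0],[0,0,0,0,0,0],[0,0,0,0,0,0]]'; python3 - <<'E'
from h import *
go([.510,-.045,.15])
d=cam("scene")
cv2.imwrite("pics/scene11.png",cv2.resize(d["image"][140:230,220:340][:,:,::-1],None,fx=6,fy=6,interpolation=cv2.INTER_CUBIC))
E
```

```text
time: 25.1
tool_pos: [0.5106, -0.0449, 0.1576]
ee_rot: [0.001, -0.073, 0.997, -0.0]
ft_force: [-0.2, 0.0, 0.6]
width: 0.0458
tool mm (desired axes) [0.6 0.  7.6] turn [-0.05  0.13 -0.01] t 25.1 w 0.0458 F [-0.23  0.02  0.6 ] pos [ 0.5106 -0.0449  0.1576]
```

View pics/scene11.png

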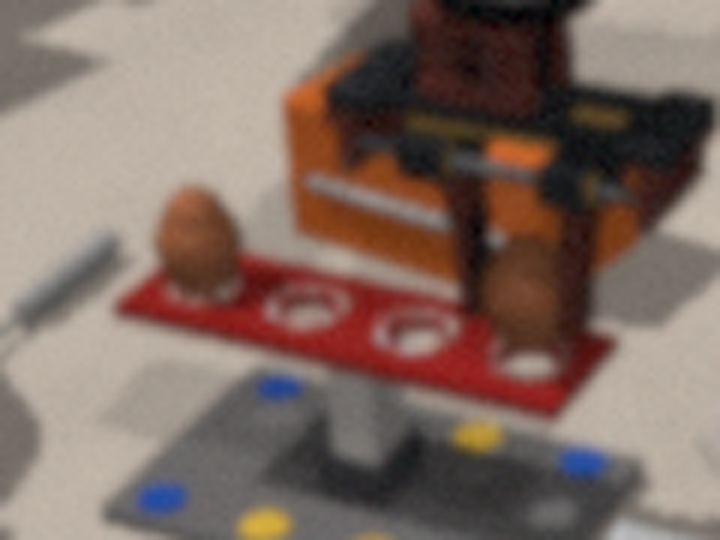

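Egg A hangs at (525,295), upright, just above its hole at (530,360). I descend in small steps.

```bash
python3 -m creep '[[0.6,0,3,0,0,0],[0,0,3,0,0,0],[0,0,2,0,0,0],[0,0,0,0,0,0]]'|egrep 'pos|force'; python3 -m creep '[[0,0,0,0,0,0]]'|egrep 'force';python3 -m creep '[[0,0,2,0,0,0],[0,0,0,0,0,0]]'|egrep 'pos|force'; python3 -m creep '[[0,0,0,0,0,0]]'|egrep 'force';  python3 -m creep '[[0,0,0,0,0,0]]'|egrep 'force'
```

```text
tool_pos: [0.5101, -0.0451, 0.1492]
ft_force: [-0.7, -0.1, -0.1]
ft_force: [-0.3, -0.7, -1.4]
tool_pos: [0.5102, -0.0451, 0.1471]
ft_force: [0.2, -0.7, -1.2]
ft_force: [-0.4, -0.0, -1.2]
ft_force: [0.5, -0.2, -1.1]
```

```bash
python3 -m creep '[[0,0,1.2,0,0,0],[0,0,0,0,0,0]]'|egrep 'pos|force'; python3 -m creep '[[0,0,0,0,0,0]]'|egrep 'force';  python3 -m creep '[[0,0,0,0,0,0]]'|egrep 'force'
```

```text
tool_pos: [0.5103, -0.0451, 0.1459]
ft_force: [0.5, 0.6, -0.2]
ft_force: [1.1, -0.6, -0.3]
ft_force: [0.6, 0.5, -0.0]
```

```bash
python3 -m creep '[[0,0,0.8,0,0,0],[0,0,0,0,0,0]]'|egrep 'pos|force'; python3 -m creep '[[0,0,0,0,0,0]]'|egrep 'force';  python3 -m creep '[[0,0,0,0,0,0]]'|egrep 'force'
```

```text
tool_pos: [0.5103, -0.0451, 0.1451]
ft_force: [0.3, -0.6, -1.1]
ft_force: [-0.6, -0.3, -0.1]
ft_force: [0.4, 0.1, -0.9]
```

```bash
python3 -m creep '[[0,0,0.8,0,0,0],[0,0,0,0,0,0]]'|egrep 'pos|force'; python3 -m creep '[[0,0,0,0,0,0]]'|egrep 'force';  python3 -m creep '[[0,0,0,0,0,0]]'|egrep 'force'
```

```text
tool_pos: [0.5103, -0.0451, 0.1443]
ft_force: [-0.5, -0.1, 1.2]
ft_force: [-0.5, 0.1, 0.1]
ft_force: [-0.7, 1.2, 1.3]
```

```bash
python3 -m creep '[[0,0,0.8,0,0,0],[0,0,0,0,0,0]]'|egrep 'pos|force'; python3 -m creep '[[0,0,0,0,0,0]]'|egrep 'force';  python3 -m creep '[[0,0,0,0,0,0]]'|egrep 'force'
```

```text
tool_pos: [0.5103, -0.0451, 0.1436]
ft_force: [-0.9, 0.5, 2.5]
ft_force: [-0.5, -0.2, 0.9]
ft_force: [-0.6, -0.8, 1.5]
```

Contact is at about 2.3 N above baseline, the same height as the first egg. I make a slight lateral ease, then release.

```bash
python3 -m creep '[[0.4,0,0,0,0,0],[0,0,0,0,0,0],[0,0,0,0,0,0]]'|egrep 'pos|force'; python3 -m creep '[[0,0,0,0,0,0]]'|egrep 'force'; python3 -m creep '[[0,0,0,0,0,0],[0,0,0,0,0,0],[0,0,0,0,0,0]]' 54|egrep 'pos|force|width'; python3 -m creep '[[0,0,0,0,0,0],[0,0,0,0,0,0]]' 62|egrep 'pos|force|width'; python3 -m creep '[[0,0,-5,0,0,0],[0,0,-12,0,0,0],[0,0,-20,0,0,0],[0,0,-30,0,0,0],[0,0,-30,0,0,0],[20,0,-10,0,0,0],[40,0,0,0,0,0],[40,0,0,0,0,0],[40,0,0,0,0,0],[20,0,0,0,0,0],[0,0,0,0,0,0]]'; python3 - <<'E'
from h import *
d={n:cam(n) for n in("top","scene")}
for n in d:cv2.imwrite(f"pics/{n}12.png",cv2.resize(d[n]["image"][110:270,220:440][:,:,::-1],None,fx=3,fy=3))
E
```

```text
tool_pos: [0.5099, -0.0452, 0.1437]
ft_force: [0.3, -0.5, 1.5]
ft_force: [-0.3, 0.7, 0.3]
tool_pos: [0.5101, -0.0452, 0.1436]
ft_force: [-0.4, -0.3, -0.0]
width: 0.0538
tool_pos: [0.5102, -0.0452, 0.1436]
ft_force: [0.2, 0.5, 0.9]
width: 0.0616
time: 29.65
tool_pos: [0.3479, -0.0689, 0.2622]
ee_rot: [0.007, -0.074, 0.997, -0.002]
ft_force: [0.2, -0.5, 0.3]
width: 0.0619
```

View pics/scene12.png

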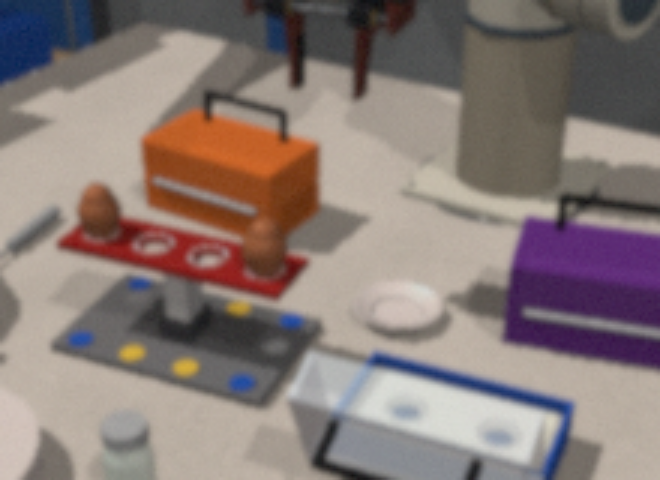

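View pics/top12.png

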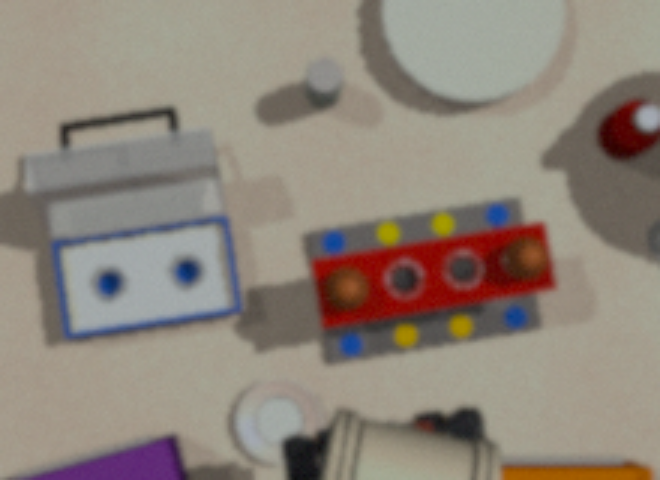

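Both eggs stand upright in the blue-marked end pockets, at (345,288) and (525,260) in the top crop. The case is empty, the lid is open, and the robot is clear. I hand in the job.

```bash
python3 -c "
from workcell import manip
print(manip.close_job())"
```

```text
the job is handed in; nothing more can be done
None
```

The job is handed in, at about 29.8 s of the 72 s allowed. The lid is open and both brown eggs stand upright in the two blue-dotted end pockets of the red stand.

- **Lid:** I pushed it over by its bar with the closed fingertips. It fell open by itself and was still open in the last pictures.
- **Eggs:** I held each one with a 5 N grip. Each was lowered until I felt about 1.5 to 2.3 N of contact, both at the same tool height, about 0.144 m. The camera estimate put the plate's top at about 112 mm, which agrees with that height. I let go only then.
- **Sideways push:** The first egg showed a sideways force of about 2 N at touchdown, so I shifted it about 1 mm and the force was gone before release. The second needed a shift of only 0.4 mm.
- **Last checks:** Both camera views showed the case empty, the two yellow-dotted pockets empty, and the arm clear of everything. What was in view of the other things looked undisturbed. The mug and bowl lay outside those last crops, and the arm only passed high above their side. No check failed or disagreed, though the force readings were noisy by about 1 N.

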